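Latch the block heater's hatch

ROBOT

A 6-joint arm with a two-finger parallel gripper is mounted at the origin on the work surface. World frame = base frame: x ahead of the robot, y to its left, z up, the work surface at z = 0. Lengths are in m, angles in rad, forces in N, time in s.
With the tool pointing down it reaches from about 0.3 to 0.875 m from the base axis. Payload 6.4 kg.
Tool frame: the origin (TCP) lies midway between the tips of the shut fingers; the grasp point (between the pads) lies 19 mm behind it; z points along the fingers, y is the line along which they close (so a half turn about z gives the same grasp; the last joint's range is limited). The gripper opens to 85 mm and grips with 20 to 120 N. Pads are 22 mm wide; open, the fingers measure 114 mm over their backs; the gripper's body (76 mm by 85 mm) begins 54 mm behind the grasp point. The pads swing forward as they close: fully open they stand 13 mm farther back than shut.
Start: joints at [1.002, 0.181, 1.607, -0, 1.354, -0.206], TCP at [0.204, 0.538, 0.231] pointing down, gripper open.
Joint ranges: [-2.99, 2.99], [-0.89, 2.07], [0.3, 2.58], [-1.14, 4.28], [0, 2.63], [-3.12, 3.12]. Speed limits (rad/s): [2.57, 2.57, 3.01, 3.14, 3.14, 3.14].

INTERFACE

Orientations are given as a unit quaternion [w, x, y, z].
In Python, from bench import ctrl gives the robot as it stands. The module is installed in compiled form; this text tells all that it offers.
- The arm moves only by the tool move_arm, never from a script. Its argument "plan" is one flat list of numbers, 6 for each row, row after row: the shift along the world's x, y, z in units of 50 mm (1.0 is 50 mm), then the turn, a rotation vector about the world's x, y, z in rad. A call has 1 to 10 rows; each row is the pose to reach, as a shift and turn from the pose commanded when the call began; what a row does not reach only later rows make up. A row lasts 1/8 s, in which the tool goes at most 62.5 mm and 10.7 degrees, less where a joint would pass 70% of its speed; a pose out of reach is approached as far as the arm can. A call with a gripper value outside its range is refused whole. "grip" is the finger opening in mm, from 0 to 85.4, set as the call begins (left out, the last holds). The fingers move at their own pace and stop on an object; the grip force is fixed at half the most. Time passes only in rows, so rows that repeat a pose let the fingers close. It gives the time, the measured TCP pose, the force, the opening and the grip force at its end, in the units of the state.
- ctrl.get_obs(): the state, without advancing time (a new reading comes with each control period).
- ctrl.camera(name): name is "scene" or "side" or "wrist"; returns a dict with "pixels" (400x640x3 uint8, red, green, blue), "fx", "fy", "cx", "cy" (pixels), "origin" and "attitude" of the camera in the world. Camera axes: x right, y down, z forward; pixel columns grow to the right and rows downward; lengths in m; the calibration is good to about 2 mm. A picture is of the moment at which its call begins. There is no depth.
- ctrl.hand_in(): hands the job in; it is judged then, once.
The state is a dict: "time_s": time; "q": joint angles; "dq": joint speeds; "joint_efforts": joint torques, N m; "eef_pos": TCP position; "eef_rot": TCP orientation; "wrist_force": force on the tool from outside, world axes, zero at the start; "torque": the same for the moment, N m; "opening": opening from 0.0 (shut) to 1.0 (fully open); "grasp_force": force on a finger pad.
Only numpy, scipy, OpenCV 4.12 (cv2) and the standard library are available. Lean on these libraries where they do the work, as an engineer would, in place of code of your own. Each camera call takes 0.05 s, during which the arm holds its last target. There are 200 camera calls.

TASK

Swing the hatch of the block heater shut and, holding it pressed down on its springy seal until it meets its stop, turn the black wing knob a quarter turn clockwise so that the hidden tongue catches behind the frame edge and keeps the hatch shut after you let go. Press firmly but gently and do not force a jammed knob (more than 25 N between hatch and frame would damage it), and leave everything else on the bench where it is.

Things in the scene. Friction and masses are not known exactly. Their poses are not given: they have to be found in the camera images.
- case: white block heater 300 (x, depth) x 340 (y) x 110 mm tall, fixed to the bench. Origin at the centre of its underside, z up, -x its front. The hatch's hinge line runs along y at x = +125, z = 117 mm. Under the hatch's front edge lie a springy rubber seal and a steel frame edge with stop pads; the frame edge's height differs by up to 7 mm up or down between instruments and is not reported: it must be felt
- panel: the hatch: grey panel 236 x 200 x 6 mm, 0.33 kg, hinged at the back; stays at the angle where it is left (hinge friction 0.55 N m). Origin on the hinge line at its underside; x points from the front edge (x = -240) to the hinge, z is the normal of its top face (z = +6 mm)
- hatch (a joint): hatch angle, rad: 0 level, positive open (0.4 to 0.85 at the start). Left loose on the seal it reads up to 0.065. The seal pushes it up with 0.45 N/mm, 225 mm from the hinge, from 0.062 down; a hard stop follows somewhere from +0.035 to -0.035. The tongue fits under the frame edge only in the last 1.5 mm above the stop; 15 to 20 N of push at the knob always reaches the stop
- knob (a joint): turn of the wing knob, rad: 0 to 0.2 at the start (wing along the hatch's front edge), grows clockwise from above, end stop 1.55 (wing square to the edge). The tongue reaches the frame edge at about 0.4 to 0.6 and jams there if the hatch is not pressed far enough; above 1.25 it is well behind it. Turned while the hatch is up, it blocks shutting. Takes 0.05 to 0.25 N m
- knob_grip (a point): grip point on the black wing knob's axis, 26 mm above the hatch's top face, 180 mm from the hinge line, midway across. Wing: upright bar 46 long x 12 thick, its top 40 mm above the face, on a foot 46 dia x 6 tall. y runs along the wing, z along the axis (square to the hatch); turns with the knob. Hidden tongue under the hatch: points right (case -y) at 0, to the front when turned
- hatch_front (a point): point on the hatch's top face midway across, 222 mm from the hinge line (18 mm short of the front edge): a place to push the hatch down
- reagent: bystander: amber reagent bottle with a black cap, 60 dia x 150 tall, standing on the bench to the right of the instrument; origin at the centre of its underside
- tube_rack: bystander: white rack of capped tubes, 200 x 70 x 92, on the bench to the left of the instrument; origin at the centre of its underside
- stain_jar: bystander: small red-capped jar, 36 dia x 50 tall, standing on the instrument's top, left of the hatch; origin at the centre of its underside
- pipette: bystander: pipette lying on the bench to the right of the instrument, 250 x 22 x 22; origin on its underside near its middle
- slide_box: bystander: blue slide box, 90 x 55 x 28, on the bench in front of the instrument's left part; origin at the centre of its underside
- glove_box: bystander: glove carton, 120 x 220 x 75, on the bench at the right; origin at the centre of its underside

How it is judged:
By the outcome, as a careful person would: the job done as asked, in the order asked, and still so for the second after the job is handed in, with the robot touching nothing.
It also fails if it takes over 64 s, if anything falls off the work surface, if the arm or the gripper's body presses on something with over 40 N, if the wrist force passes 120 N, or if a joint passes its speed limit or range.

## Working session

There is one attempt and no reset: what is moved stays moved. The work goes in short steps, Python scripts to look and compute and a tool call to move; the robot and the scene stay as the last step left them, time stands still between calls to the robot, and variables do not carry over. Pictures are saved under pics/ and viewed, at most 10 in all, crops included, and the job is handed in when it is done.

Besides the shell and the picture viewer there is one more tool, called after "Emit:" by a JSON object that holds its "api" and its "payload". move_arm: Moves the arm, as the interface text tells. Its arguments: {"type":"object","properties":{"plan":{"type":"array"},"grip":{"type":"number"}},"required":["plan"]}

```bash
mkdir -p pics; python3 - <<'E'
from bench import ctrl
import cv2
for n in ("scene","side"):
    c=ctrl.camera(n); cv2.imwrite(f"pics/{n}0.png",c["pixels"][:,:,::-1])
    print(n,{k:c[k] for k in c if k!="pixels"})
o=ctrl.get_obs();print(o)
E
```

```text
scene {'fx': 382.4346093556131, 'fy': 382.4346093556131, 'cx': 317.24159076447404, 'cy': 200.15192054745825, 'origin': array([ 1.1530544 , -0.13045075,  0.83555218]), 'attitude': array([-0.26113643,  0.7256427 ,  0.59907762, -0.21530547])}
side {'fx': 394.205374061524, 'fy': 394.205374061524, 'cx': 317.43963313250055, 'cy': 198.3631456508221, 'origin': array([-0.05210127, -0.66039078,  0.80108933]), 'attitude': array([-0.40393307,  0.83897771, -0.32345909,  0.1683113 ])}
{'time_s': 0.1, 'q': array([ 1.00168617e+00,  1.81456906e-01,  1.60791598e+00,  7.23860410e-06,
        1.35378084e+00, -2.06301792e-01]), 'dq': array([ 2.84837980e-04, -1.70127286e-04, -1.14336949e-03,  1.63681010e-03,
        8.47440164e-04,  7.45227135e-05]), 'joint_efforts': array([ 1.50928868e-04, -4.45878339e+01, -3.52240920e+01, -2.60384259e-04,
        4.12705878e-03,  1.87330693e-05]), 'eef_pos': array([0.20377918, 0.53715205, 0.23047591]), 'eef_rot': array([-2.98366736e-04,  1.80411608e-01,  9.83590892e-01, -7.21271010e-04]), 'wrist_force': array([-0.41137674,  0.75561839,  0.31287193]), 'torque': array([ 0.00812759,  0.03399298, -0.03835501]), 'grasp_force': 0.0, 'opening': 1.0028636660185861}
```

View pics/scene0.png

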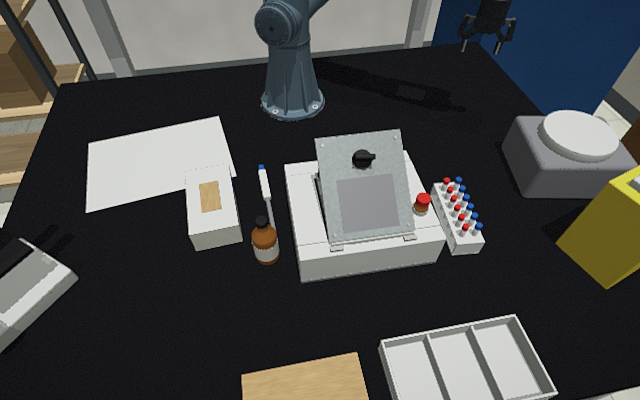

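View pics/side0.png

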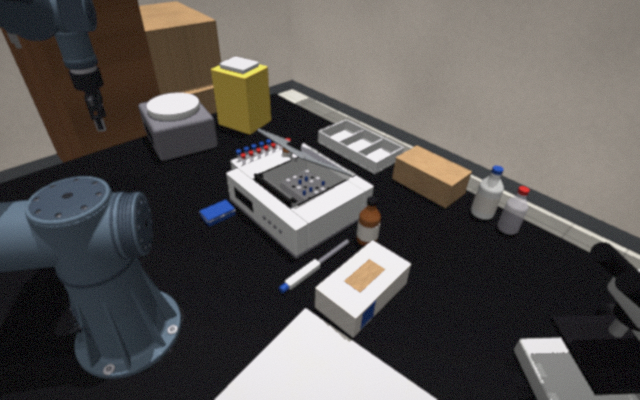

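The scene view shows the case around (365,220), the hatch open with its knob at (363,158) and the jar at (422,203). The side view shows the case around (300,195) with the hatch seen edge-on. I'll enlarge both.

```bash
python3 - <<'E'
import cv2
a=cv2.imread("pics/scene0.png")[120:290,270:490]; cv2.imwrite("pics/s1.png",cv2.resize(a,None,fx=3.5,fy=3.5,interpolation=cv2.INTER_CUBIC))
a=cv2.imread("pics/side0.png")[115:265,210:390]; cv2.imwrite("pics/d1.png",cv2.resize(a,None,fx=4,fy=4,interpolation=cv2.INTER_CUBIC))
E
```

```text
(no output)
```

View pics/s1.png

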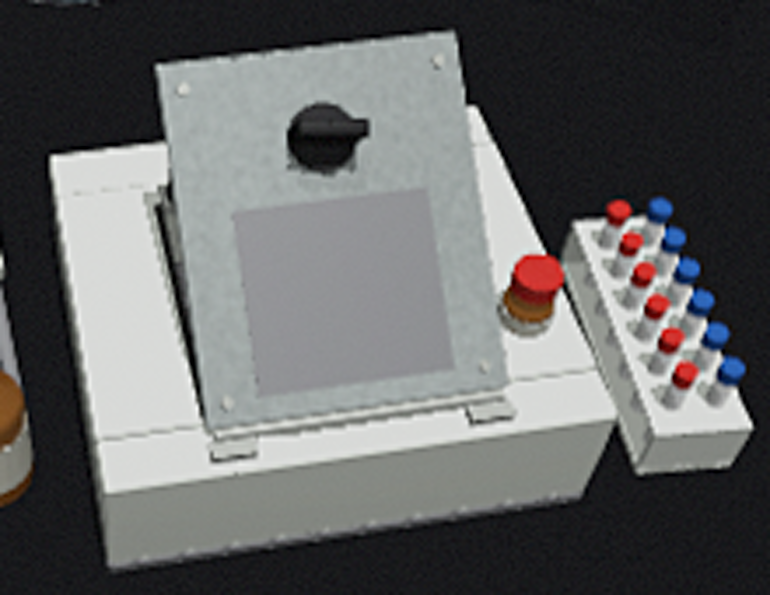

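View pics/d1.png

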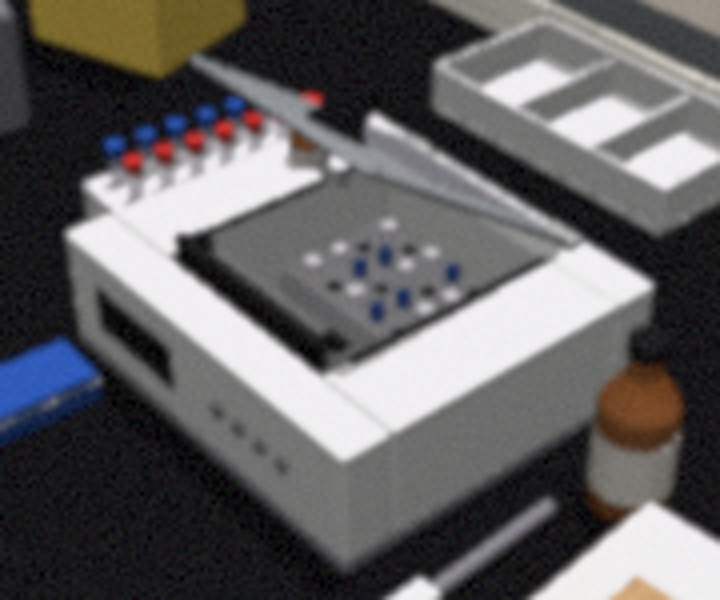

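```bash
cat > fit.py <<'E'
import numpy as np
from scipy.spatial.transform import Rotation as R
from scipy.optimize import least_squares
K={"scene":(382.4346,317.2416,200.1519,[1.1530544,-0.13045075,0.83555218],[-0.26113643,0.7256427,0.59907762,-0.21530547]),
"side":(394.2054,317.4396,198.3631,[-0.05210127,-0.66039078,0.80108933],[-0.40393307,0.83897771,-0.32345909,0.1683113])}
def proj(n,p):
    f,cx,cy,o,q=K[n]; c=R.from_quat(q,scalar_first=True).inv().apply(np.atleast_2d(p)-o)
    return f*c[:,:2]/c[:,2:]+[cx,cy]
def case(v,p): return R.from_euler('z',v[2]).apply(np.atleast_2d(p))+[v[0],v[1],0]
def hat(v,p): # panel point -> world ; positive opens (front rises)
    return case(v,R.from_euler('y',v[3]).apply(np.atleast_2d(p))+[.125,0,.117])
def S(x): return np.array(x)/3.5+[270,120]
def D(x): return np.array(x)/4+[210,115]
E
python3 - <<'E'
from fit import *
cs=np.array([[150,-170,110],[150,170,110],[-150,-170,110],[150,-170,0],[150,170,0]])/1e3; cu=S([[105,493],[617,415],[50,157],[110,570],[582,498]])
ds=np.array([[-150,170,110],[-150,-170,110],[150,-170,110],[-150,-170,0]])/1e3; du=D([[66,235],[345,460],[653,287],[345,570]])
hs=np.array([[-4,-100,6],[-4,100,6],[-240,-100,6],[-240,100,6],[-180,0,10]])/1e3; hu=S([[209,428],[507,386],[157,65],[456,31],[321,137]])
f=lambda v:np.r_[(proj("scene",case(v,cs))-cu).ravel(),(proj("side",case(v,ds))-du).ravel(),(proj("scene",hat(v,hs))-hu).ravel()]
r=least_squares(f,[.6,0,0,.6],loss='soft_l1')
print(r.x,r.fun.reshape(-1,2).round(1).tolist())
v=r.x
for a in (v[3],.3,.05,0):
    w=[*v[:3],a]; print(a,hat(w,[[-.18,0,.032],[-.222,0,.006]]).round(4).tolist())
# wing end
for k in (0,.1,.2):
    print(k,((proj("scene",hat(v,[[-.18+.023*np.sin(k),.023*np.cos(k),.04]]))-[270,120])*3.5).round(0))
E
```

```text
[ 0.57826779  0.08588061 -0.01655033  0.62406198] [[-0.3, -0.0], [1.4, -0.3], [-0.9, -0.6], [-0.2, 1.6], [-0.2, 0.7], [-1.3, -1.3], [-0.9, -0.3], [0.1, -1.5], [-0.3, 1.7], [-0.5, 0.8], [1.0, -0.0], [-0.6, -0.1], [-0.4, -0.4], [0.2, -0.1]]
0.6240619824107596 [[0.5759, 0.0859, 0.2481], [0.5266, 0.0867, 0.2516]]
0.3 [[0.5408, 0.0865, 0.2008], [0.493, 0.0873, 0.1883]]
0.05 [[0.5251, 0.0868, 0.158], [0.4819, 0.0875, 0.1341]]
0 [[0.5233, 0.0868, 0.149], [0.4813, 0.0875, 0.123]]
0 [[368. 123.]]
0.1 [[368. 127.]]
0.2 [[368. 131.]]
```

Fit is good: case at (0.578, 0.086), hatch at 0.62 rad and knob at about 0.1 rad. Next I go above hatch_front with the fingers shut.

Emit:
{"api": "move_arm", "payload": {"plan": [0,0,1.4,0,0,0,1,-1.4,1.6,0,0,-0.18,1.8,-2.5,1.6,0,0,-0.36,2.6,-3.6,1.6,0,0,-0.54,3.4,-4.8,1.6,0,0,-0.72,4.2,-5.9,1.6,0,0,-0.9,4.9,-7,1.6,0,0,-1.08,5.6,-8,1.6,0,0,-1.22,6.3,-9,1.6,0,0,-1.325,6.3,-9,1.6,0,0,-1.325], "grip": 0}}

```text
time_s: 1.35
eef_pos: [0.5198, 0.0853, 0.3109]
eef_rot: [-0.0, 0.748, 0.664, -0.0]
wrist_force: [1.2, 0.9, 0.2]
opening: -0.002
grasp_force: 0.0
```

Emit:
{"api": "move_arm", "payload": {"plan": [0,0,-0.6,0,0,0,0,0,-1,0,0,0,0,0,-1.2,0,0,0,-0.08,0,-1.46,0,0,0,-0.2,0,-1.7,0,0,0,-0.3,0,-1.94,0,0,0,-0.42,0,-2.18,0,0,0,-0.52,0,-2.42,0,0,0,-0.58,0,-2.66,0,0,0,-0.64,0,-2.9,0,0,0]}}

```text
time_s: 2.6
eef_pos: [0.4868, 0.0876, 0.1654]
eef_rot: [-0.0, 0.747, 0.665, -0.0]
wrist_force: [0.3, 0.8, 0.7]
opening: 0.0
grasp_force: 0.2
```

Emit:
{"api": "move_arm", "payload": {"plan": [-0.04,0,-0.16,0,0,0,-0.06,0,-0.32,0,0,0,-0.08,0,-0.44,0,0,0,-0.1,0,-0.54,0,0,0,-0.1,0,-0.54,0,0,0]}}

```text
time_s: 3.22
eef_pos: [0.4817, 0.0876, 0.1389]
eef_rot: [-0.0, 0.747, 0.665, -0.0]
wrist_force: [0.4, -0.3, 0.8]
opening: -0.002
grasp_force: 0.0
```

```bash
python3 - <<'E'
from bench import ctrl
import cv2,numpy as np
a=ctrl.camera("scene")["pixels"][:,:,::-1][100:290,250:470]; b=ctrl.camera("side")["pixels"][:,:,::-1][100:265,210:390]
a=cv2.resize(a,(400,345),interpolation=cv2.INTER_CUBIC); b=cv2.resize(b,(376,345),interpolation=cv2.INTER_CUBIC)
cv2.imwrite("pics/c2.png",np.hstack([a,b])); print(ctrl.get_obs()["wrist_force"])
E
```

```text
[-0.75953262  0.18554516 -0.21868885]
```

View pics/c2.png

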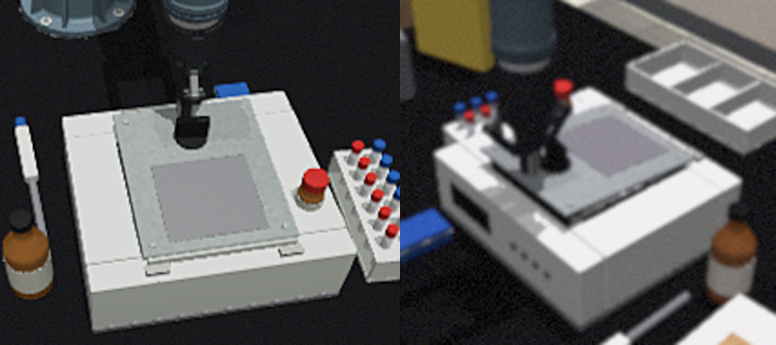

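The hatch is down near the seal, the tool stands on its front and the knob wing is still along the edge. Next: lift, open, go over the knob.

Emit:
{"api": "move_arm", "payload": {"plan": [0,0,0.8,0,0,0,0,0,1.6,0,0,0,0.5,0,1.7,0,0,0,0.88,0,1.7,0,0,0,0.88,0,1.7,0,0,0]}}

```text
time_s: 3.95
eef_pos: [0.5269, 0.0874, 0.2246]
eef_rot: [0.0, 0.747, 0.665, 0.0]
wrist_force: [0.2, 1.0, -0.7]
opening: -0.001
grasp_force: 0.0
```

Emit:
{"api": "move_arm", "payload": {"plan": [0,0,0,0,0,0,0,0,0,0,0,0,0,0,0,0,0,0,0,0,0,0,0,0], "grip": 55}}

```text
time_s: 4.45
eef_pos: [0.5259, 0.0876, 0.2244]
eef_rot: [0.0, 0.747, 0.665, 0.0]
wrist_force: [0.4, -0.1, -0.2]
opening: 0.641
grasp_force: 0.0
```

```bash
python3 - <<'E'
from bench import ctrl
import cv2,numpy as np
c=ctrl.camera("wrist"); cv2.imwrite("pics/w3.png",c["pixels"][:,:,::-1])
print({k:c[k] for k in c if k!="pixels"},ctrl.get_obs()["eef_pos"])
E
```

```text
{'fx': 298.77824680803116, 'fy': 298.77824680803116, 'cx': 319.675625548838, 'cy': 196.60432723391548, 'origin': array([0.53402546, 0.1554188 , 0.36629352]), 'attitude': array([ 0.13620621,  0.9889642 , -0.05781418, -0.00743025])} [0.52593543 0.0876216  0.22434765]
```

View pics/w3.png

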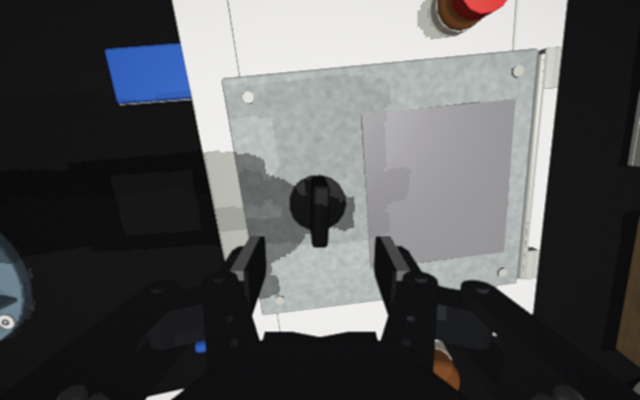

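The wrist view shows the wing at (320,215), parallel to and midway between the fingers (245 and 395). Descend and grip.

Emit:
{"api": "move_arm", "payload": {"plan": [0,0,-0.4,0,0,0,0,0,-0.8,0,0,0,0,0,-1.2,0,0,0,0,0,-1.4,0,0,0,0,0,-1.54,0,0,0,0,0,-1.54,0,0,0]}}

```text
time_s: 5.25
eef_pos: [0.526, 0.0876, 0.1472]
eef_rot: [-0.0, 0.747, 0.665, -0.0]
wrist_force: [0.3, 0.2, -0.4]
opening: 0.643
grasp_force: 0.0
```

Emit:
{"api": "move_arm", "payload": {"plan": [0,0,0,0,0,0,0,0,0,0,0,0,0,0,0,0,0,0,0,0,0,0,0,0,0,0,0,0,0,0], "grip": 0}}

```text
time_s: 5.88
eef_pos: [0.525, 0.0877, 0.1466]
eef_rot: [-0.001, 0.747, 0.665, -0.001]
wrist_force: [-2.8, 0.8, -4.2]
opening: 0.129
grasp_force: 57.9
```

Emit:
{"api": "move_arm", "payload": {"plan": [0,0,-0.04,0,0,0,0,0,-0.08,0,0,0,0,0,-0.08,0,0,0]}}

```text
time_s: 6.25
eef_pos: [0.5245, 0.0877, 0.1427]
eef_rot: [-0.001, 0.747, 0.665, -0.001]
wrist_force: [-7.0, -0.4, 0.3]
opening: 0.133
grasp_force: 57.9
```

Emit:
{"api": "move_arm", "payload": {"plan": [0,0,-0.04,0,0,0,0,0,-0.08,0,0,0,0,0,-0.08,0,0,0]}}

```text
time_s: 6.62
eef_pos: [0.5242, 0.0877, 0.1406]
eef_rot: [-0.001, 0.747, 0.665, -0.002]
wrist_force: [-15.4, -1.2, 14.9]
opening: 0.128
grasp_force: 60.5
```

Emit:
{"api": "move_arm", "payload": {"plan": [-0.02,0,0,0,0,0,-0.04,0,0,0,0,0,-0.04,0,0,0,0,0]}}

```text
time_s: 7.0
eef_pos: [0.5241, 0.0877, 0.1407]
eef_rot: [0.0, 0.747, 0.665, 0.0]
wrist_force: [-7.7, -0.1, 9.3]
opening: 0.129
grasp_force: 59.3
```

```bash
python3 - <<'E'
from bench import ctrl
o=ctrl.get_obs()
for k in("eef_pos","wrist_force","torque","eef_rot"):print(k,o[k].round(4))
E
```

```text
eef_pos [0.5241 0.0877 0.1407]
wrist_force [-7.7267 -0.0965  9.3132]
torque [ 0.1056  1.7236 -0.0726]
eef_rot [1.000e-04 7.472e-01 6.646e-01 1.000e-04]
```

Emit:
{"api": "move_arm", "payload": {"plan": [-0.02,0,0,0,0,0,-0.04,0,0,0,0,0,-0.04,0,-0.02,0,0,0,-0.04,0,-0.04,0,0,0,-0.04,0,-0.04,0,0,0]}}

```text
time_s: 7.62
eef_pos: [0.524, 0.0876, 0.1406]
eef_rot: [0.002, 0.747, 0.665, 0.002]
wrist_force: [-5.5, 0.4, 19.0]
opening: 0.13
grasp_force: 61.3
```

```bash
python3 - <<'E'
from bench import ctrl
o=ctrl.get_obs()
for k in("eef_pos","wrist_force","torque","eef_rot"):print(k,o[k].round(4))
E
```

```text
eef_pos [0.524  0.0876 0.1406]
wrist_force [-5.476   0.3693 18.9582]
torque [ 0.2565  1.5816 -0.097 ]
eef_rot [0.0015 0.7472 0.6646 0.0016]
```

Between 9 and 19 N the hatch no longer moves, so it's on the stop. Start turning gently, watching the torque.

Emit:
{"api": "move_arm", "payload": {"plan": [0,0,0,0,0,-0.08,0,0,0,0,0,-0.16,0,0,0,0,0,-0.24,0,0,0,0,0,-0.24,0,0,0,0,0,-0.24]}}

```text
time_s: 8.25
eef_pos: [0.5242, 0.0875, 0.1406]
eef_rot: [0.002, 0.821, 0.57, 0.002]
wrist_force: [-6.0, 0.3, 17.7]
opening: 0.127
grasp_force: 61.1
```

```bash
cat > o.py <<'E'
from bench import ctrl
import numpy as np
o=ctrl.get_obs()
for k in("eef_pos","wrist_force","torque"):print(k,o[k].round(4))
w,x,y,z=o["eef_rot"]; print("tool y angle",2*np.arctan2(y,x)-np.pi/2)
E
python3 o.py
```

```text
eef_pos [0.5242 0.0875 0.1406]
wrist_force [-5.9695  0.3148 17.6898]
torque [ 0.1398  1.4407 -0.0428]
tool y angle -0.3568559041899362
```

Emit:
{"api": "move_arm", "payload": {"plan": [0,0,0,0,0,-0.08,0,0,0,0,0,-0.16,0,0,0,0,0,-0.24,0,0,0,0,0,-0.32,0,0,0,0,0,-0.32]}}

```text
time_s: 8.88
eef_pos: [0.5244, 0.0873, 0.1406]
eef_rot: [0.002, 0.902, 0.432, 0.002]
wrist_force: [-5.1, -0.2, 18.9]
opening: 0.127
grasp_force: 60.8
```

```bash
python3 o.py
```

```text
eef_pos [0.5244 0.0873 0.1406]
wrist_force [-5.1375 -0.2316 18.855 ]
torque [-0.0848  1.2964 -0.0851]
tool y angle -0.6776551573418467
```

No jam at about 0.66, so I continue.

Emit:
{"api": "move_arm", "payload": {"plan": [0,0,0,0,0,-0.1,0,0,0,0,0,-0.2,0,0,0,0,0,-0.3,0,0,0,0,0,-0.4,0,0,0,0,0,-0.5,0,0,0,0,0,-0.6,0,0,0,0,0,-0.6]}}

```text
time_s: 9.75
eef_pos: [0.5246, 0.087, 0.1405]
eef_rot: [0.001, 0.989, 0.146, 0.003]
wrist_force: [-4.3, -1.7, 17.5]
opening: 0.128
grasp_force: 60.8
```

```bash
python3 o.py
```

```text
eef_pos [0.5246 0.087  0.1405]
wrist_force [-4.2671 -1.6573 17.4992]
torque [-0.27    1.1115  0.0323]
tool y angle -1.278013341454342
```

Emit:
{"api": "move_arm", "payload": {"plan": [0,0,0,0,0,-0.08,0,0,0,0,0,-0.16,0,0,0,0,0,-0.22,0,0,0,0,0,-0.25,0,0,0,0,0,-0.25]}}

```text
time_s: 10.38
eef_pos: [0.5245, 0.0868, 0.1405]
eef_rot: [0.001, 1.0, 0.022, 0.003]
wrist_force: [-4.3, -2.5, 16.8]
opening: 0.122
grasp_force: 60.6
```

```bash
python3 o.py
```

```text
eef_pos [0.5245 0.0868 0.1405]
wrist_force [-4.2815 -2.4756 16.8276]
torque [-0.4382  1.1769  0.0114]
tool y angle -1.5270989930998464
```

Turned to about 1.5. Now ease the press, open, and lift clear.

Emit:
{"api": "move_arm", "payload": {"plan": [0,0,0.03,0,0,0,0,0,0.06,0,0,0,0,0,0.06,0,0,0]}}

```text
time_s: 10.75
eef_pos: [0.5244, 0.0868, 0.141]
eef_rot: [0.001, 1.0, 0.022, 0.003]
wrist_force: [6.5, -2.4, -2.0]
opening: 0.129
grasp_force: 58.6
```

Emit:
{"api": "move_arm", "payload": {"plan": [0,0,0,0,0,0,0,0,0,0,0,0,0,0,0,0,0,0,0,0,0,0,0,0,0,0,0.4,0,0,0,0,0,0.9,0,0,0,-0.3,0,1.8,0,0,0,-1.2,0,2.6,0,0,0,-2.4,0,3.4,0,0,0,-2.4,0,3.4,0,0,0], "grip": 45}}

```text
time_s: 12.0
eef_pos: [0.4013, 0.0878, 0.3133]
eef_rot: [0.0, 1.0, 0.022, 0.003]
wrist_force: [0.0, -0.4, -0.3]
opening: 0.527
grasp_force: 0.0
```

```bash
python3 o.py; python3 - <<'E'
from bench import ctrl
import cv2,numpy as np
a=ctrl.camera("scene")["pixels"][:,:,::-1][100:290,250:470]; b=ctrl.camera("side")["pixels"][:,:,::-1][100:265,210:390]
a=cv2.resize(a,(400,345),interpolation=cv2.INTER_CUBIC); b=cv2.resize(b,(376,345),interpolation=cv2.INTER_CUBIC)
cv2.imwrite("pics/c4.png",np.hstack([a,b]))
E
```

```text
eef_pos [0.4013 0.0878 0.3133]
wrist_force [ 0.0415 -0.4014 -0.2821]
torque [-0.0277  0.0191  0.0061]
tool y angle -1.5264125983209118
```

View pics/c4.png

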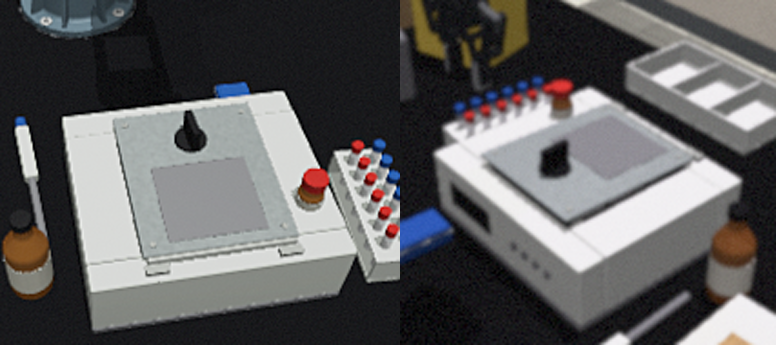

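The wing now points to the front, the hatch is down and the neighbouring items haven't moved. A quick touch test near the front edge will show whether the hatch stayed at the stop.

Emit:
{"api": "move_arm", "payload": {"plan": [0.7,0,0,0,0,0,1.46,0,-0.8,0,0,0,1.46,0,-1.8,0,0,0,1.46,0,-2.8,0,0,0,1.46,0,-3.3,0,0,0,1.46,0,-3.46,0,0,0,1.46,0,-3.46,0,0,0,1.46,0,-3.46,0,0,0], "grip": 0}}

```text
time_s: 13.1
eef_pos: [0.4761, 0.0875, 0.1383]
eef_rot: [0.0, 1.0, 0.022, 0.001]
wrist_force: [-0.9, 0.5, -0.1]
opening: -0.003
grasp_force: 0.0
```

Emit:
{"api": "move_arm", "payload": {"plan": [0,0,-0.02,0,0,0,0,0,-0.04,0,0,0,0,0,-0.04,0,0,0,0,0,-0.04,0,0,0]}}

```text
time_s: 13.6
eef_pos: [0.4751, 0.0876, 0.1354]
eef_rot: [0.0, 1.0, 0.022, 0.0]
wrist_force: [-0.0, -0.0, 0.1]
opening: -0.004
grasp_force: 0.0
```

Emit:
{"api": "move_arm", "payload": {"plan": [0,0,-0.02,0,0,0,0,0,-0.04,0,0,0,0,0,-0.04,0,0,0,0,0,-0.04,0,0,0]}}

```text
time_s: 14.1
eef_pos: [0.475, 0.0876, 0.1332]
eef_rot: [-0.0, 1.0, 0.022, -0.0]
wrist_force: [-0.1, 0.1, 0.6]
opening: -0.004
grasp_force: 0.0
```

Emit:
{"api": "move_arm", "payload": {"plan": [0,0,-0.02,0,0,0,0,0,-0.04,0,0,0,0,0,-0.04,0,0,0,0,0,-0.04,0,0,0]}}

```text
time_s: 14.6
eef_pos: [0.4751, 0.0876, 0.1313]
eef_rot: [-0.0, 1.0, 0.022, 0.0]
wrist_force: [-0.4, 0.4, -0.8]
opening: -0.001
grasp_force: 0.0
```

No contact down to 0.131, where a loose hatch would sit at about 0.138. So the hatch is held down. Withdraw and hand in.

Emit:
{"api": "move_arm", "payload": {"plan": [0,0,0.6,0,0,0,0,0,1.5,0,0,0,-0.6,0,2.4,0,0,0,-1.2,0,3.2,0,0,0,-1.2,0,3.2,0,0,0,-1.2,0,3.2,0,0,0]}}

```text
time_s: 15.35
eef_pos: [0.4151, 0.0876, 0.291]
eef_rot: [0.0, 1.0, 0.022, 0.0]
wrist_force: [-1.2, -0.1, -0.8]
opening: 0.003
grasp_force: 0.0
```

```bash
python3 -c "
from bench import ctrl
print(ctrl.hand_in())"
```

```text
the job is handed in; nothing more can be done
None
```

The hatch is shut, pressed to its stop with about 19 N at the knob, and the knob is turned to about 1.5 rad without jamming; after release it stayed below its loose height, nothing else appeared to move, and the job was handed in at about 15 s.

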